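# Cock the sprung panel clamp and slide the wax study into it

## Task

Open the sprung clamp: push its upright steel thumb plate all the way back to the right with the fingertips and let go, so that the jaw springs back and catches on the stop pin half way. Then, without picking it up, push the small wax study that lies in the clamp's lane forward past the open jaw until it is flush against the end stop, and come clear. Nothing is to be gripped or lifted; leave the tins where they stand.

Things in the scene. Friction and masses are not known exactly. Their poses are not given: they have to be found in the camera images.
- clamp: Panel clamp fixed to the bench: plywood board 12 mm thick, x -85 to +112 mm, y +54 to -142 mm from its origin, which lies on the bench in mid lane. Its x points along the lane, away from the robot (turned up to 0.15 rad), y left, z up. Lane: 76 mm wide, rail faces at y +38 (whole length) and y -38 (x -85 to +38), open at x -85, end stop face at x +98. Rails and stop are 10 mm high (tops at z 22).
- clamp_slide (a joint): Travel of jaw and thumb plate toward the clamp's -y (right), m: 0 shut, 0.05 hard stop. Spring pushes back to 0, 5 N at 0 rising to 9 N at 0.05, up to 3 N more while a tooth lifts the stop pin. Pushed beyond 0.037 the pin drops behind the tooth; on release the slide stays latched at about 0.030. Let go sooner, it returns to 0.
- thumb_plate (a point): Middle of the top edge of the thumb plate's pushing face (the face toward the clamp's +y), 72 mm above the bench; moves with the slide. Upright steel plate on the jaw, 36 mm wide along the clamp's x, 8 mm thick, its upper 40 mm stand free above the jaw.
- jaw_face (a point): Middle of the lower edge of the wooden jaw's lane-side face, on the clamp's board; moves with the slide. Jaw: 50 mm along the clamp's x, 18 mm thick, 20 mm high. Clamp y of the face: -10 mm shut (the panel cannot pass), -40 mm latched.
- stop_pin_head (a point): Top of the stop pin's round black head (15 mm wide), on a low steel bridge 44 mm long behind the jaw, 71 mm above the bench, about 10 mm higher while the tooth lifts it. Works by itself; need not be touched.
- panel_mid (a point): Centre of the underside of the small wax study, a flat board 65 x 85 x 11 mm, 60 to 130 g, with an orange and green blotched top, lying on the clamp's board 12 mm above the bench. Site axes: x the 65 mm way (across the lane), y the 85 mm way (along the lane, within 0.05 rad), z up.
- panel_home (a point): Point on the clamp's board (12 mm above the bench) where panel_mid lies when the study is flush against the end stop, in the middle of the lane; axes as the clamp's.
- tin_lime: Open tin 51 x 53 x 40 mm with set wax, lime drip, standing loose on the right part of the clamp's board, to the right of the right rail; origin centre of its underside. Bystander.
- tin_plum: Open tin 58 x 58 x 50 mm, loose on the bench on the robot's side of the clamp; origin centre of its underside. Bystander.
- tin_oxide: Open tin 59 x 58 x 45 mm, loose on the bench on the robot's side of the clamp, left of the other one there; origin centre of its underside. Bystander.

How it is judged (in metres and radians):
On the way, in this order (a step that is already met when the one before it is completed fails the run):
1. the slide is pushed all the way back (beyond 43 of its 50 mm) (value of joint clamp_slide above 0.043 m), for 0.05 s.
2. the slide is let go and has come to rest, latched at mid travel, untouched by the fingers (value of joint clamp_slide between 0.026 and 0.034 m and velocity of joint clamp_slide between -0.01 and 0.01 m/s and contact force between the fingers and clamp below 0.3 N), for 0.2 s.
At the end, for the whole second after the job is handed in: The slide is latched at mid travel (26 to 34 mm) and the panel lies flat on the clamp's board in the lane, at rest, within 5 mm of the end stop and square to it within 0.1 rad (value of joint clamp_slide between 0.026 and 0.034 m and x of panel_mid in the frame of panel_home between -0.005 and 0.005 m and y of panel_mid in the frame of panel_home between -0.012 and 0.012 m and z of panel_mid in the frame of panel_home below 0.003 m and angle between the y axis of panel_mid and the x axis of clamp, either way round below 0.1 rad and angle between panel_mid's own z axis and vertical below 0.08 rad); the robot touches nothing.
It fails at once if the panel is lifted (over 15 mm) or tipped (height (world z) of panel_mid above 0.027 m or angle between panel_mid's own z axis and vertical above 0.35 rad).
It fails at once if a tin is moved more than 20 mm or tipped (distance of any of tin_lime, tin_plum, tin_oxide from where it was at the start of the episode above 0.02 m or angle between any of tin_lime, tin_plum, tin_oxide's own z axis and vertical above 0.4 rad).
It also fails if it takes over 58 s, if anything falls off the work surface, if the arm or the gripper's body presses on something with over 40 N, if the wrist force passes 120 N, or if a joint passes its speed limit or range.

## Robot

A 6-joint arm with a two-finger parallel gripper is mounted at the origin on the work surface; the furniture and walls round the work are solid. World frame = base frame: x ahead of the robot, y to its left, z up, the work surface at z = 0. Lengths are in mm, angles in degrees, forces in N, time in s.
With the tool pointing down it reaches from about 350 to 850 mm from the base axis. Payload 8.1 kg.
Tool frame: the origin (TCP) lies at the very end of the fingers, on their centre line; the grasp point (between the pads) lies 19 mm behind it (r.grip_depth is the distance from the TCP to the grasp point, in mm); y points along the fingers, z is the direction in which the jaws open and shut, and the axes are right-handed (so a half turn about y gives the same grasp; the last joint's range is limited). The gripper opens to 85 mm and grips with 20 to 120 N. Pads are 22 mm wide; open, the fingers measure 114 mm over their backs; the gripper's body (76 mm by 85 mm) begins 54 mm behind the grasp point. The pads swing forward as they close: fully open they stand 13 mm farther back than shut.
Start: joints at [71.081, 7.471, 85.268, -0, 87.261, -4.893], TCP at [145.395, 582.121, 198.692] pointing down, gripper open.
Joint ranges: [-169.43, 169.43], [-51.17, 129.36], [1.28, 143.12], [-76.62, 256.62], [0, 156.53], [-152.29, 152.29]. Speed limits (degrees/s): [136.94, 136.94, 159.86, 180, 180, 180].

## Interface

Orientations are given as [roll, pitch, yaw] about the fixed x, y, z axes, in that order (R = Rz(yaw) Ry(pitch) Rx(roll)).
In Python, from bench import readout, eyes, r gives the robot as it stands. The module is installed in compiled form; this text tells all that it offers.
- The arm moves only by the tool move_arm, never from a script. Its argument "motion" is text: rows parted by semicolons, each of 6 numbers parted by spaces: the shift along the world's x, y, z in cm, then the turn, a rotation vector about the world's x, y, z in degrees. A call has 1 to 10 rows; each row is the pose to reach, as a shift and turn from the pose commanded when the call began; what a row does not reach only later rows make up. A row lasts 1/12 s, in which the tool goes at most 41.7 mm and 7.16 degrees, less where a joint would pass 70% of its speed; a pose out of reach is approached as far as the arm can. A call with a gripper value outside its range is refused whole. "fingers" is the finger opening in cm, from 0 to 8.54, set as the call begins (left out, the last holds). The fingers move at their own pace and stop on an object; "squeeze" is the grip in N (left out, the last holds). Time passes only in rows, so rows that repeat a pose let the fingers close. It gives the time, the measured TCP pose, the force and the opening at its end, in the units of the state.
- readout.sense(): the state, without advancing time (a new reading comes with each control period).
- eyes.snapshot(name): name is "scene" or "top" or "wrist"; returns a dict with "image" (384x512x3 uint8, blue, green, red), "fx", "fy", "cx", "cy" (pixels), "dist_coeffs" ([k1, k2, p1, p2, k3] as OpenCV has them; the pictures are not rectified), "world_to_cam" (4x4, takes a point from world to camera coordinates). Camera axes: x right, y down, z forward; pixel columns grow to the right and rows downward; lengths in mm; the calibration is good to about 2 mm. A picture is of the moment at which its call begins. There is no depth.
- r.hand_in(): hands the job in, once; it reports no verdict.
The state is a dict: "time": time; "joint_pos": joint angles; "qd": joint speeds; "joint_efforts": joint torques, N m; "tool_pos": TCP position; "tcp_rot": TCP orientation; "ft_force": force on the tool from outside, world axes, zero at the start; "wrist_torque": the same for the moment, N m; "finger_gap": finger opening in mm.
Only numpy, scipy, OpenCV 4.12 (cv2) and the standard library are available. Lean on these libraries where they do the work, as an engineer would, in place of code of your own. Each camera call takes 0.05 s, during which the arm holds its last target. There are 200 camera calls.

## Working session

There is one attempt and no reset: what is moved stays moved. The work goes in short steps, Python scripts to look and compute and a tool call to move; the robot and the scene stay as the last step left them, time stands still between calls to the robot, and variables do not carry over. Pictures are saved under pics/ and viewed, about 8 in all and at most 12, crops included, and the job is handed in when it is done.

Besides the shell and the picture viewer there is one more tool, called after "Emit:" by a JSON object that holds its "fn" and its "kwargs". move_arm: Moves the arm, as the interface text tells. Its arguments: {"type":"object","properties":{"motion":{"type":"string"},"fingers":{"type":"number"},"squeeze":{"type":"number"}},"required":["motion"]}

```bash
mkdir -p pics; python3 - <<'E'
from bench import readout, eyes, r
import cv2,numpy as np
s=readout.sense();print({k:np.round(v,2) for k,v in s.items()})
for n in("scene","top"):
    d=eyes.snapshot(n);cv2.imwrite(f"pics/{n}0.png",d["image"])
    np.savez(f"{n}0.npz",**d)
    print(n,d["fx"],d["cx"],d["cy"],d["dist_coeffs"]);print(np.round(d["world_to_cam"],3))
a=cv2.imread("pics/scene0.png");b=cv2.imread("pics/top0.png")
E
```

```text
{'time': np.float64(0.0), 'joint_pos': array([71.08,  7.51, 85.33, -0.  , 87.26, -4.89]), 'qd': array([-0.16,  0.1 , -0.14, -0.05,  0.16,  0.12]), 'joint_efforts': array([ 0.000e+00, -5.694e+01, -5.006e+01,  0.000e+00,  1.000e-02,
       -0.000e+00]), 'tool_pos': array([145.2 , 581.54, 197.64]), 'tcp_rot': array([-9.010e+01,  1.000e-02, -1.402e+01]), 'ft_force': array([-0.09,  1.03, -0.01]), 'wrist_torque': array([ 0.01, -0.04, -0.  ]), 'finger_gap': np.float64(85.59)}
scene 361.5436538208785 259.3485066906298 197.53734570982704 [-0.05250954  0.          0.          0.          0.        ]
[[ 8.64000e-01 -5.02000e-01  2.10000e-02 -4.97468e+02]
 [-3.39000e-01 -6.14000e-01 -7.13000e-01  1.34450e+01]
 [ 3.71000e-01  6.09000e-01 -7.01000e-01  9.40342e+02]
 [ 0.00000e+00  0.00000e+00  0.00000e+00  1.00000e+00]]
top 417.2852102329692 252.95286758312278 193.68431415842585 [-0.00105322  0.          0.          0.          0.        ]
[[-2.90000e-02 -1.00000e+00  6.00000e-03 -3.20319e+02]
 [-9.95000e-01  2.90000e-02 -9.00000e-02  4.13275e+02]
 [ 9.00000e-02 -8.00000e-03 -9.96000e-01  9.02405e+02]
 [ 0.00000e+00  0.00000e+00  0.00000e+00  1.00000e+00]]
```

View pics/scene0.png

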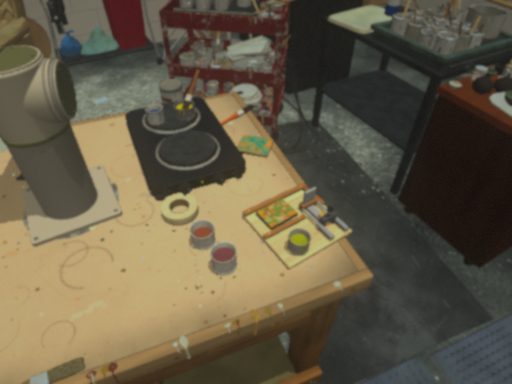

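View pics/top0.png

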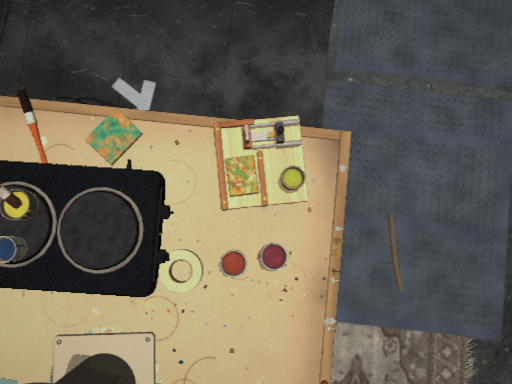

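The scene picture shows the clamp at about (298,225), with the study at (278,212), the lime tin at (298,240), and the two loose tins at (203,235) and (223,258). In the top picture the clamp spans about (215-308, 117-210), the study is at (242,175), the lime tin at (291,178), and the jaw and thumb plate at about (265,133). Next I'll enlarge both.

```bash
python3 - <<'E'
import cv2,numpy as np
a=cv2.imread("pics/scene0.png")[175:275,235:360];b=cv2.imread("pics/top0.png")[108:218,208:318]
z=lambda i:cv2.resize(i,None,fx=6,fy=6,interpolation=cv2.INTER_CUBIC)
cv2.imwrite("pics/scene0z.png",z(a)[:600]);cv2.imwrite("pics/top0z.png",cv2.resize(b,(600,600),interpolation=cv2.INTER_CUBIC))
E
```

```text
(no output)
```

View pics/scene0z.png

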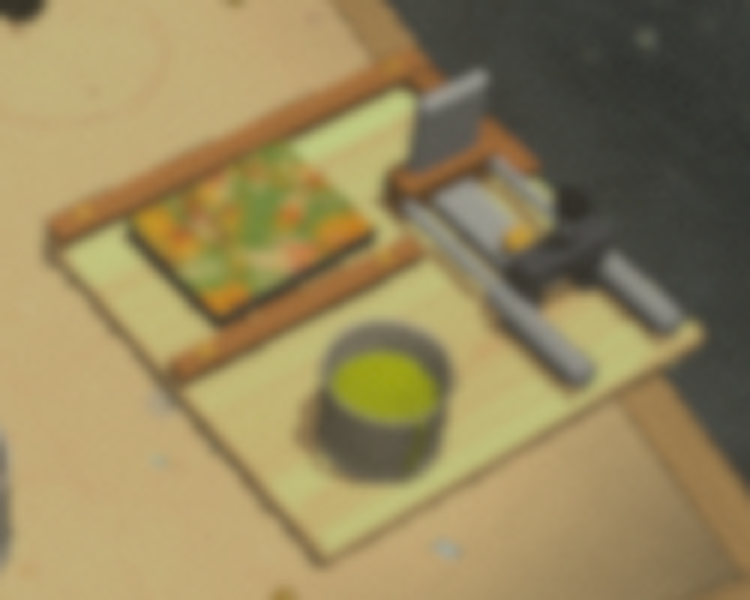

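View pics/top0z.png

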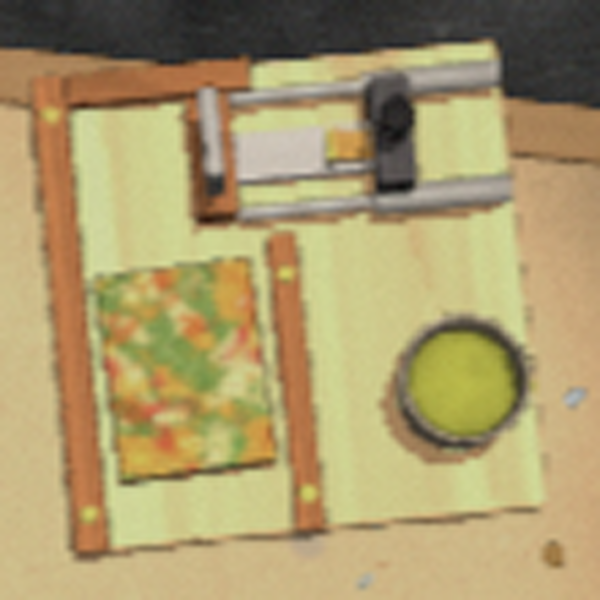

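The enlarged scene view (6x) shows the plate's top strip from about (416,100) to (486,72), the pin head at (573,203), and the near-right board corner at (322,563). In the enlarged top view (5.45x), the board corners are at (546,509) and (497,42) and the end of the left rail is at (78,553). The plate top runs (200..215, 90..180), the pin head is at (396,115), and the study's corners are (95,277), (248,258), (275,463) and (120,480).

```bash
cat >h.py <<'E'
import numpy as np,cv2
def cam(d):
    K=np.array([[d["fx"],0,d["cx"]],[0,d["fy"],d["cy"]],[0,0,1.]],float);W=np.array(d["world_to_cam"]);return K,np.array(d["dist_coeffs"],float),W[:3,:3],W[:3,3]
def ray(d,p):
    K,D,R,t=cam(d);u=cv2.undistortPoints(np.array([[p]],float),K,D)[0,0]
    v=R.T@np.array([u[0],u[1],1]);return -R.T@t,v/np.linalg.norm(v)
def plane(d,p,z):
    c,v=ray(d,p);return c+v*(z-c[2])/v[2]
def tri(d1,p1,d2,p2):
    c1,v1=ray(d1,p1);c2,v2=ray(d2,p2)
    s=np.linalg.lstsq(np.c_[v1,-v2],c2-c1,rcond=None)[0]
    a,b=c1+v1*s[0],c2+v2*s[1];return (a+b)/2,np.linalg.norm(a-b)
def proj(d,P):
    K,D,R,t=cam(d);return cv2.projectPoints(np.array([P],float),cv2.Rodrigues(R)[0],t,K,D)[0].ravel()
def fit(A,B): # 2D rigid A->B
    A,B=np.array(A,float)[:,:2],np.array(B)[:,:2];a,b=A-A.mean(0),B-B.mean(0)
    th=np.arctan2((a[:,0]*b[:,1]-a[:,1]*b[:,0]).sum(),(a*b).sum());R=np.array([[np.cos(th),-np.sin(th)],[np.sin(th),np.cos(th)]])
    o=B.mean(0)-R@A.mean(0);return th,o,np.linalg.norm(A@R.T+o-B,axis=1)
E
cat >m.py <<'E'
from h import *
S=np.load("scene0.npz");T=np.load("top0.npz")
t=lambda x,y:(208+(x+.5)*110/600-.5,108+(y+.5)*110/600-.5)
s=lambda x,y:(235+(x+.5)/6-.5,175+(y+.5)/6-.5)
P=lambda n,a:print(n,np.round(a,1))
for n,a,b in(("plate far",(203,88),(483,70)),("plate near",(209,180),(416,100)),("pin",(396,112),(573,198)),("boardBR",(546,509),(322,558)),("boardTR",(497,42),(703,330)),
 ("study NL",(120,480),(215,318)),):
    p,e=tri(T,t(*a),S,s(*b));P(n,p);print("  gap",round(e,1))
A=[(-85,-142),(112,-142),(-85,54),(112,54)]
B=[plane(T,t(546,509),12),plane(T,t(497,42),12),plane(T,t(76,549),22),plane(T,t(34,78),22)]
th,o,res=fit(A,B);print("top",th,o,res)
B2=[plane(S,s(322,558),12),plane(S,s(703,330),12),plane(S,s(50,225),22)]
th2,o2,res=fit(A[:3],B2);print("scene",th2,o2,res)
R=np.array([[np.cos(th),-np.sin(th)],[np.sin(th),np.cos(th)]])
L=lambda p:R.T@(np.array(p)[:2]-o)
st=[plane(T,t(*q),23) for q in((95,277),(248,258),(275,463),(120,480))]
for q in st:P("study corner clamp",L(q))
c=np.mean(st,0);P("study",c);P("clamp fr",L(c));print(np.linalg.norm(st[0]-st[1]),np.linalg.norm(st[1]-st[2]))
P("plate mid top72",plane(T,t(201,135),72));P("clampfr",L(plane(T,t(201,135),72)))
c=plane(T,t(463,380),52);P("lime",c);P("limecl",L(c))
for q in((233,264),(272,257)):P("tin",plane(T,q,47))
P("pushpt pl", R@[0,0]+o)
E
python3 m.py
```

```text
plate far [ 548.4 -319.1   71.9]
  gap 0.7
plate near [ 512.5 -320.7   72.5]
  gap 1.9
pin [ 537.6 -393.9   68.8]
  gap 0.7
boardBR [ 385.3 -454.2    8.5]
  gap 0.5
boardTR [ 579.4 -441.    13.3]
  gap 0.3
study NL [ 422.7 -286.7  -47.3]
  gap 36.7
top 0.06352581142316548 [ 460.10561134 -308.59814415] [2.14456213 2.15688948 2.70413181 2.15025059]
scene 0.08276815583639582 [ 458.25194608 -310.23105527] [2.87689234 2.60562314 5.48019251]
study corner clamp [26.  34.5]
study corner clamp [ 28.1 -28.2]
study corner clamp [-56.4 -31.3]
study corner clamp [-57.5  31.6]
study [ 445.1 -307.9   23. ]
clamp fr [-15.    1.6]
62.70621858797949 84.51024075200759
plate mid top72 [ 529.5 -317.7   72. ]
clampfr [ 68.7 -13.5]
lime [ 433.7 -417.6   52. ]
limecl [ -33.3 -107.1]
tin [ 253.5 -285.5   47. ]
tin [ 265.7 -368.3   47. ]
pushpt pl [ 460.1 -308.6]
```

Emit:
{"fn": "move_arm", "kwargs": {"motion": "4 -4 3 0 0 6;8 -8 6 0 0 12;11 -11.5 6 0 0 18;14 -15 6 0 0 18;17 -18.5 6 0 0 18;20 -22 6 0 0 18;23 -25 6 0 0 18;26 -28 6 0 0 18;29 -31 6 0 0 18;32 -34 6 0 0 18", "fingers": 0, "squeeze": 20}}

```text
time: 0.93
tool_pos: [422.9, 284.3, 258.3]
tcp_rot: [-90.0, 0.0, 4.0]
ft_force: [0.7, 0.3, 0.9]
finger_gap: -0.0
```

Emit:
{"fn": "move_arm", "kwargs": {"motion": "1.5 -4 0 0 0 0;3 -8 0 0 0 0;3 -12 0 0 0 0;3 -16 0 0 0 0;3 -20 0 0 0 0;3.5 -24 0 0 0 0;3.5 -28 0 0 0 0;3.5 -32 0 0 0 0;3.5 -36 0 0 0 0;3.5 -40 0 0 0 0"}}

```text
time: 1.77
tool_pos: [456.5, -115.7, 258.2]
tcp_rot: [-90.0, 0.0, 4.0]
ft_force: [0.2, 0.3, 0.2]
finger_gap: -0.5
```

Emit:
{"fn": "move_arm", "kwargs": {"motion": "1.5 -4 -1 0 0 0;3 -7 -4 0 0 0;3 -9 -8 0 0 0;3 -11 -10 0 0 0;3 -11.5 -12 0 0 0;3 -11.5 -12 0 0 0;3 -11.5 -12 0 0 0;3 -11.5 -12 0 0 0"}}

```text
time: 2.43
tool_pos: [487.8, -228.6, 139.9]
tcp_rot: [-90.0, -0.1, 4.0]
ft_force: [0.3, -0.1, 0.1]
finger_gap: 0.1
```

```bash
python3 - <<'E'
from bench import readout, eyes
import cv2,numpy as np
from h import *
o=[]
for n in("wrist","top","scene"):
    d=eyes.snapshot(n);np.savez(f"{n}1.npz",**d);o.append(d["image"])
d=np.load("wrist1.npz");P=(529.5,-318,72)
print(readout.sense()["tool_pos"],proj(d,P), [proj(d,(460,-309,12))], -cam(d)[2].T@cam(d)[3])
cv2.imwrite("pics/w1.png",cv2.resize(o[0],(780,585)))
E
```

```text
[ 488.49990264 -228.75865019  140.81728359] [153.17586616 231.60621124] [array([180.23498416, 144.84297983])] [ 419.65789186 -233.41222202  315.28871803]
```

View pics/w1.png

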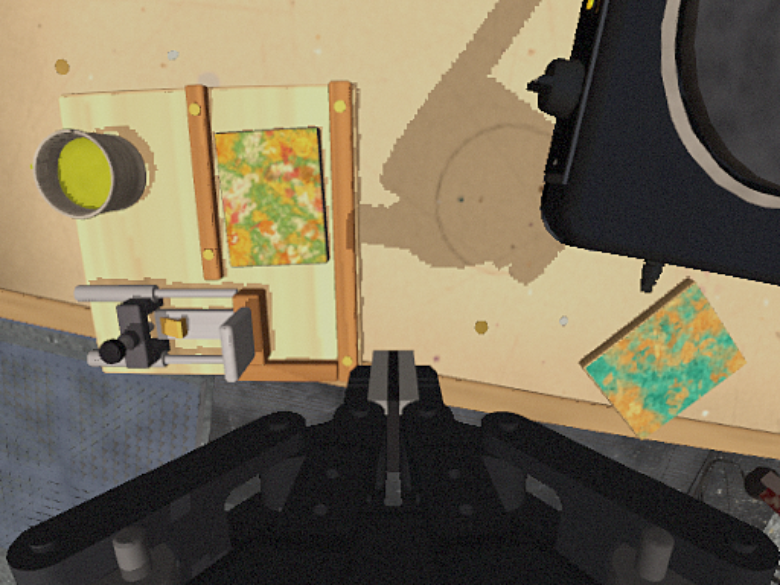

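The wrist view shows the whole clamp. Board corners are at (60,95) and (103,374), the outer end of the left rail at (353,83), the study's corners at (215,133), (318,127), (328,264) and (231,267), and the plate at about (237,345).

```bash
python3 - <<'E'
from h import *
W=np.load("wrist1.npz");T=np.load("top0.npz")
w=lambda x,y:((x+.5)*512/780-.5,(y+.5)*384/585-.5)
A=[(-85,-142),(112,-142),(-85,54),(112,54)]
B=[plane(W,w(60,95),12),plane(W,w(103,374),12),plane(W,w(353,83),22),plane(W,w(357,381),22)]
th,o,res=fit(A,B);print(th,o,res)
R=np.array([[np.cos(th),-np.sin(th)],[np.sin(th),np.cos(th)]])
st=[plane(W,w(*q),23) for q in((215,133),(318,127),(328,264),(231,267))]
for q in st:print(np.round(q,1),np.round(R.T@(q[:2]-o),1))
t=lambda x,y:(208+(x+.5)*110/600-.5,108+(y+.5)*110/600-.5)
print(tri(W,w(239,318),T,t(201,90)),tri(W,w(233,378),T,t(208,182)),"rail",tri(W,w(353,83),T,t(76,549)), tri(W,w(60,95),T,t(546,509)))
E
```

```text
0.06805114675057618 [ 460.47994662 -307.47592272] [2.63287353 1.48769841 1.77701635 3.16722232]
[ 406.8 -344.    23. ] [-56.1 -32.8]
[ 399.8 -280.6   23. ] [-58.7  31. ]
[ 484.2 -271.4   23. ] [26.1 34.4]
[ 490.6 -335.2   23. ] [ 28.1 -29.7]
(array([ 538.99937706, -322.80408424,   36.04476546]), np.float64(35.63997824164808)) (array([ 512.31139953, -311.66891824,  114.21087518]), np.float64(26.692327758100188)) rail (array([ 373.15813584, -261.56470534,   19.84495897]), np.float64(1.4127660261494757)) (array([ 385.36472986, -454.11015824,    9.40694249]), np.float64(0.8227755552630306))
```

Emit:
{"fn": "move_arm", "kwargs": {"motion": "2 -2.5 0 0 0 0;4 -5.1 0 0 0 0;4 -5.1 -3 0 0 0;4 -5.1 -6 0 0 0;4 -5.1 -8 0 0 0;4 -5.1 -9.6 0 0 0;4 -5.1 -9.6 0 0 0;4 -5.1 -9.6 0 0 0"}}

```text
time: 3.25
tool_pos: [527.2, -279.3, 42.9]
tcp_rot: [-90.0, 0.0, 4.0]
ft_force: [0.4, -0.8, 0.5]
finger_gap: 0.2
```

Emit:
{"fn": "move_arm", "kwargs": {"motion": "0 -0.8 0 0 0 0;0.1 -1.5 0 0 0 0;0.1 -2 0 0 0 0;0.2 -2.5 0 0 0 0;0.2 -3 0 0 0 0;0.2 -3 0 0 0 0"}}

```text
time: 3.75
tool_pos: [529.3, -311.3, 42.9]
tcp_rot: [-90.0, -0.0, 3.9]
ft_force: [0.2, -0.8, -0.2]
finger_gap: -0.1
```

Emit:
{"fn": "move_arm", "kwargs": {"motion": "0 -0.4 0 0 0 0;0 -0.8 0 0 0 0;0 -0.8 0 0 0 0"}}

```text
time: 4.0
tool_pos: [529.0, -318.6, 42.4]
tcp_rot: [-90.0, 0.0, 4.0]
ft_force: [0.6, 0.3, -0.5]
finger_gap: -0.0
```

```bash
python3 - <<'E'
from bench import readout, eyes
import cv2
for n,c in(("scene",(slice(165,265),slice(250,370))),("top",(slice(100,180),slice(208,308)))):
    d=eyes.snapshot(n);cv2.imwrite(f"pics/{n}2.png",cv2.resize(d["image"][c],None,fx=4,fy=4,interpolation=cv2.INTER_CUBIC))
a=cv2.imread("pics/scene2.png");b=cv2.imread("pics/top2.png")
import numpy as np
o=np.zeros((400,880,3),np.uint8);o[:,:480]=a;o[:320,480:]=b
cv2.imwrite("pics/st2.png",cv2.resize(o,(800,364)));print(readout.sense()["ft_force"])
E
```

```text
[ 0.18605566  0.90880984 -0.25246365]
```

View pics/st2.png

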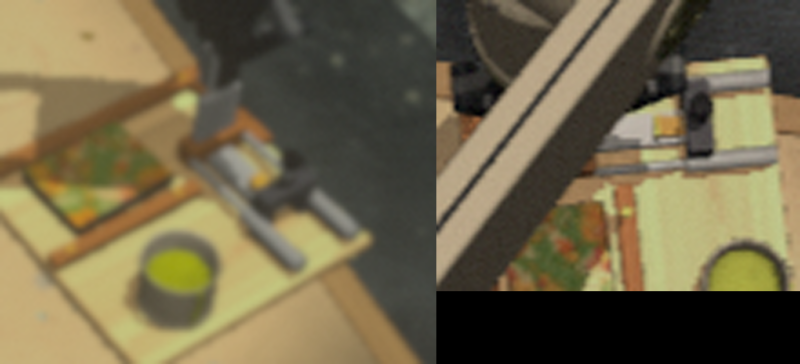

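The scene crop shows the finger just to the left of the plate, at about (205,70). The plate hasn't moved yet and there's no force, so I'll keep advancing gently.

Emit:
{"fn": "move_arm", "kwargs": {"motion": "0 -0.4 0 0 0 0;0 -0.4 0 0 0 0"}}

```text
time: 4.27
tool_pos: [529.1, -322.3, 42.5]
tcp_rot: [-90.0, -0.0, 4.0]
ft_force: [-0.6, -0.2, -0.6]
finger_gap: -0.1
```

Emit:
{"fn": "move_arm", "kwargs": {"motion": "0 -0.4 0 0 0 0;0 -0.4 0 0 0 0"}}

```text
time: 4.43
tool_pos: [529.1, -326.5, 42.5]
tcp_rot: [-90.0, -0.0, 4.0]
ft_force: [0.9, -0.0, 0.4]
finger_gap: 0.1
```

Emit:
{"fn": "move_arm", "kwargs": {"motion": "0 -0.4 0 0 0 0;0 -0.4 0 0 0 0"}}

```text
time: 4.6
tool_pos: [529.1, -330.5, 42.5]
tcp_rot: [-90.0, -0.0, 4.0]
ft_force: [-0.6, 0.8, 0.4]
finger_gap: -0.1
```

```bash
python3 - <<'E'
from bench import readout, eyes
import cv2,numpy as np
from h import *
s=readout.sense();print(s["ft_force"],s["tool_pos"],s["joint_efforts"],s["wrist_torque"])
d=eyes.snapshot("scene");w=eyes.snapshot("wrist")
print(proj(d,s["tool_pos"]),proj(w,s["tool_pos"]),proj(w,(530,-318,72)),proj(d,(530,-318,72)))
a=cv2.resize(d["image"][165:265,260:350],(450,500),interpolation=cv2.INTER_CUBIC);b=cv2.resize(w["image"][170:384,60:330],(350,277))
o=np.zeros((500,800,3),np.uint8);o[:,:450]=a;o[:277,450:]=b
cv2.imwrite("pics/st3.png",o)
E
```

```text
[-0.64652355  0.78542382  0.36578679] [ 529.12764765 -330.54592253   42.53955546] [ 1.51810111e-01 -6.21851778e+01 -4.59919488e+01  6.26371242e-02
  5.41692786e-02 -8.11400986e-02] [ 0.01435276 -0.01553866  0.00636518]
[309.95122155 200.10424862] [257.59796844 222.46488045] [281.06965429 245.71829274] [308.67641421 188.41030287]
```

View pics/st3.png

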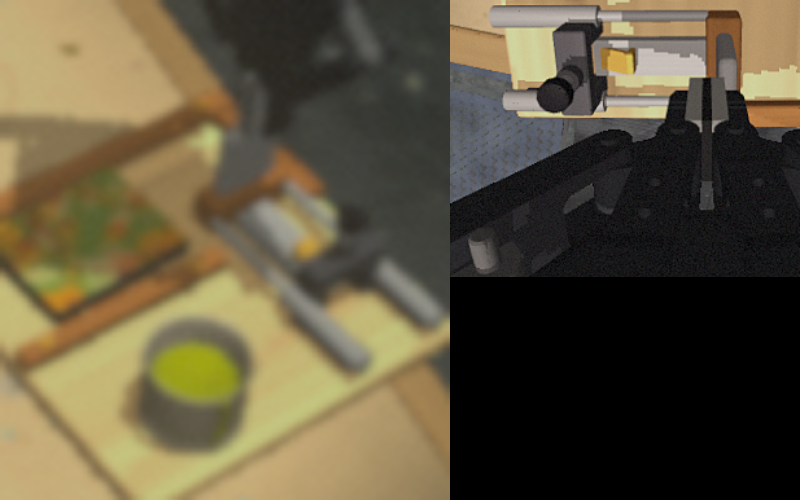

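The wrist crop shows the rods and jaw in the same proportions as before, so the slide hasn't moved. The fingertip at about (707,80) lies alongside the plate at (728,60). That doesn't fit with zero force, so I'll check the projections against a larger crop.

```bash
python3 - <<'E'
from bench import readout, eyes
import cv2,numpy as np
from h import *
s=readout.sense();w=eyes.snapshot("wrist");np.savez("wrist3.npz",**w);t=s["tool_pos"]
print("K",w["fx"],w["cx"],w["cy"]);K,D,R,T=cam(w);print("cam-tcp",-R.T@T-t,np.round(R,2))
for h in(0,20,40,60):print("finger",h,proj(w,t+[0,0,h]), proj(w,t+[-11,0,h]))
for h in(32,72):
  for dx in(-18,18):print("plate",h,dx,proj(w,(530+dx,-319+dx*.067,h)))
im=w["image"][160:310,170:370].copy()
im=cv2.resize(im,(800,600),interpolation=cv2.INTER_CUBIC)
cv2.imwrite("pics/w3.png",im)
E
```

```text
K 301.92740370113466 257.7023898206449 193.1219649969165
cam-tcp [-67.92924219  -4.85705462 175.46072709] [[-0.07  1.   -0.  ]
 [ 0.96  0.07  0.27]
 [ 0.27  0.02 -0.96]]
finger 0 [258.03916465 222.49488032] [259.29753471 205.68348589]
finger 20 [258.05935891 235.51213002] [259.46451836 217.00608881]
finger 40 [258.08457022 251.84332225] [259.67479361 231.29485455]
finger 60 [258.11687242 272.90229785] [259.94734161 249.8670628 ]
plate 32 -18 [275.27694736 192.52886396]
plate 32 18 [274.2500089  244.17770072]
plate 72 -18 [279.60906607 213.46160517]
plate 72 18 [278.01623194 275.63101991]
```

View pics/w3.png

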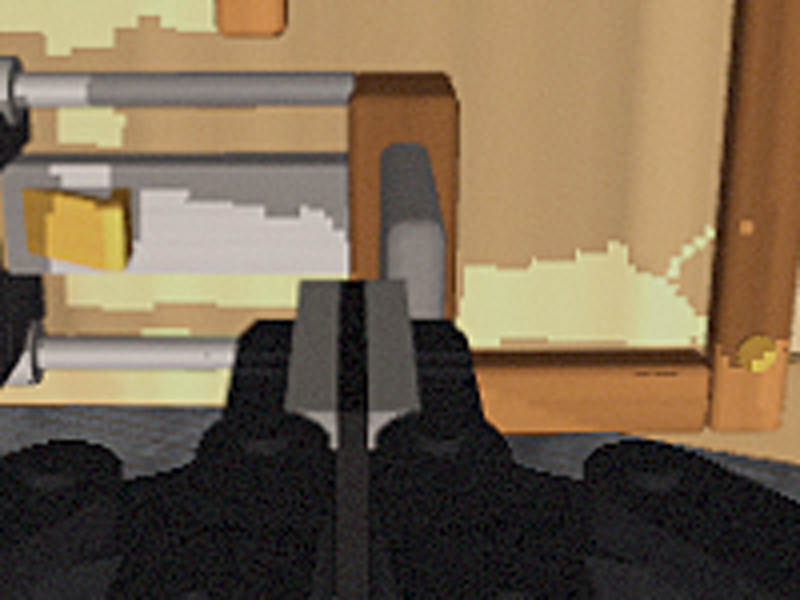

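The plate is where I measured it: its push face is at column 281 and its near top end at (274,215). The fingertip sits at row 230 instead of 206, so when closed it ends about 38 mm above the stated TCP and has passed over the plate. I'll back off, go lower and push again, watching the force.

Emit:
{"fn": "move_arm", "kwargs": {"motion": "0 2 0 0 0 0;0 4 0 0 0 0;0 4.4 0 0 0 0;0 4.4 -1 0 0 0;0 4.4 -1.9 0 0 0;0 4.4 -1.9 0 0 0;0 4.4 -1.9 0 0 0"}}

```text
time: 5.33
tool_pos: [528.0, -286.0, 21.9]
tcp_rot: [-89.9, 0.1, 3.9]
ft_force: [-0.4, -0.2, -0.1]
finger_gap: 0.1
```

Emit:
{"fn": "move_arm", "kwargs": {"motion": "0 -0.8 0 0 0 0;0.1 -1.2 0 0 0 0;0.1 -1.6 0 0 0 0;0.1 -2 0 0 0 0;0.1 -2.2 0 0 0 0;0.1 -2.2 0 0 0 0"}}

```text
time: 5.83
tool_pos: [530.7, -307.9, 23.9]
tcp_rot: [-90.0, -0.1, 4.0]
ft_force: [2.3, 5.0, 2.2]
finger_gap: -0.3
```

Emit:
{"fn": "move_arm", "kwargs": {"motion": "0 -0.3 0 0 0 0;0 -0.6 0 0 0 0;0 -0.6 0 0 0 0"}}

```text
time: 6.08
tool_pos: [531.0, -313.5, 23.9]
tcp_rot: [-90.0, -0.1, 4.0]
ft_force: [3.3, 5.4, 1.3]
finger_gap: -0.0
```

Emit:
{"fn": "move_arm", "kwargs": {"motion": "0 -0.8 0 0 0 0;0.1 -1.6 0 0 0 0;0.2 -2.4 0 0 0 0;0.2 -3 0 0 0 0;0.2 -3.5 0 0 0 0;0.2 -3.5 0 0 0 0"}}

```text
time: 6.58
tool_pos: [532.8, -347.4, 22.9]
tcp_rot: [-89.8, -0.0, 4.0]
ft_force: [4.9, 8.0, -0.7]
finger_gap: 0.1
```

Emit:
{"fn": "move_arm", "kwargs": {"motion": "0 -0.3 0 0 0 0;0 -0.6 0 0 0 0;0 -0.6 0 0 0 0"}}

```text
time: 6.83
tool_pos: [532.9, -353.1, 22.9]
tcp_rot: [-89.8, -0.1, 4.0]
ft_force: [4.9, 8.7, -0.5]
finger_gap: 0.2
```

Emit:
{"fn": "move_arm", "kwargs": {"motion": "0 -0.2 0 0 0 0;0 -0.2 0 0 0 0;0 -0.2 0 0 0 0"}}

```text
time: 7.08
tool_pos: [533.0, -354.2, 22.9]
tcp_rot: [-89.8, -0.0, 4.0]
ft_force: [5.7, 11.5, -1.1]
finger_gap: -0.2
```

Emit:
{"fn": "move_arm", "kwargs": {"motion": "0 -0.2 0 0 0 0;0 -0.2 0 0 0 0;0 -0.2 0 0 0 0"}}

```text
time: 7.33
tool_pos: [533.0, -354.4, 22.8]
tcp_rot: [-89.6, -0.0, 4.1]
ft_force: [5.1, 18.3, 3.9]
finger_gap: -0.1
```

At the hard stop: the force has risen to 18 N. Now I'll release.

Emit:
{"fn": "move_arm", "kwargs": {"motion": "0 0.8 0 0 0 0;0 1.6 0 0 0 0;0 2.6 0 0 0 0;-0.2 4 0 0 0 0;-0.4 6 0 0 0 0;-0.4 6.5 0 0 0 0;-0.4 6.5 0 0 0 0;-0.4 6.5 0 0 0 0"}}

```text
time: 8.0
tool_pos: [528.4, -294.5, 23.8]
tcp_rot: [-90.1, -0.0, 4.0]
ft_force: [-0.4, -0.2, 1.1]
finger_gap: -0.0
```

Emit:
{"fn": "move_arm", "kwargs": {"motion": "0 0 3 0 0 0;0 0 6 0 0 0;-3 0 9 0 0 0;-7 0 11 0 0 0;-11 0 11 0 0 0;-13 0 11 0 0 0;-13 0 11 0 0 0;-13 0 11 0 0 0"}}

```text
time: 8.67
tool_pos: [397.5, -295.3, 134.3]
tcp_rot: [-90.1, -0.1, 3.8]
ft_force: [1.0, 0.9, 0.1]
finger_gap: 0.1
```

```bash
python3 - <<'E'
from bench import readout, eyes
import cv2,numpy as np
from h import *
s=readout.sense();w=eyes.snapshot("wrist");np.savez("wrist4.npz",**w);print(s["tool_pos"],s["time"],s["ft_force"])
cv2.imwrite("pics/w4.png",cv2.resize(w["image"],(780,585)))
th=.068;R=np.array([[np.cos(th),-np.sin(th)],[np.sin(th),np.cos(th)]])
for y in(-10,-40):print(y,[np.round(proj(w,[*(R@[x,y]+[460.3,-308]),12])*1.523) for x in(45,95)])
E
```

```text
[ 397.51667086 -295.34502258  134.25111754] 8.6667 [0.97418969 0.92038108 0.07586691]
-10 [array([356., 414.]), array([358., 472.])]
-40 [array([316., 414.]), array([319., 471.])]
```

View pics/w4.png

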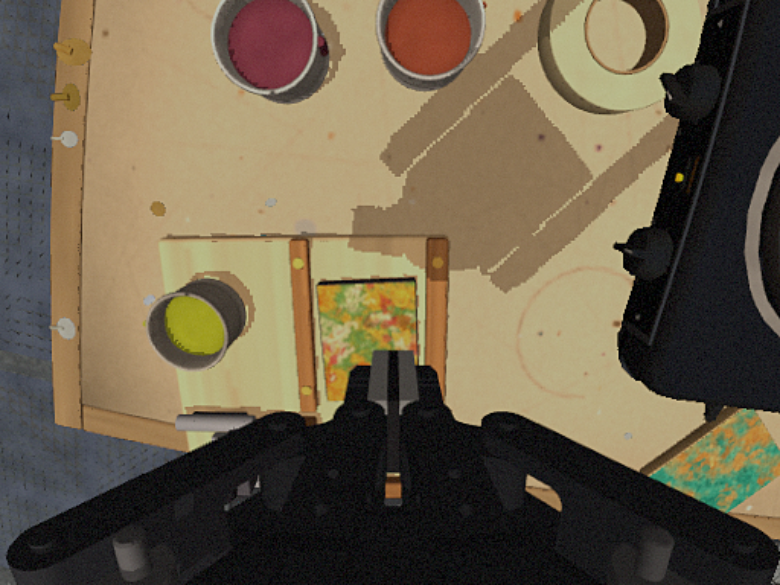

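The wrist view shows the study undisturbed at (368,335) and all three tins standing. The jaw is hidden behind the gripper, so I'll check the latch from the scene camera. First I'll move behind the study and descend in steps.

Emit:
{"fn": "move_arm", "kwargs": {"motion": "-1.9 -1.8 0 0 0 0;-1.9 -1.8 -4 0 0 0;-1.9 -1.8 -8 0 0 0;-1.9 -1.8 -11 0 0 0;-1.9 -1.8 -13 0 0 0;-1.9 -1.8 -13.4 0 0 0;-1.9 -1.8 -13.4 0 0 0;-1.9 -1.8 -13.4 0 0 0"}}

```text
time: 9.38
tool_pos: [380.2, -312.6, 0.4]
tcp_rot: [-90.0, -0.0, 4.0]
ft_force: [-0.1, -0.7, 1.2]
finger_gap: 0.0
```

```bash
python3 - <<'E'
from bench import readout, eyes
import cv2,numpy as np
from h import *
t=readout.sense()["tool_pos"];d=eyes.snapshot("scene");p=eyes.snapshot("top")
for z in(0,20,30,40):print(z,(proj(d,t+[0,0,z])-[225,165])*5)
a=cv2.resize(d["image"][165:285,225:365],(700,600),interpolation=cv2.INTER_CUBIC)
b=p["image"][105:165,225:315];a[:180,430:]=cv2.resize(b,(270,180),interpolation=cv2.INTER_CUBIC)
cv2.imwrite("pics/s5.png",a)
E
```

```text
0 [147.88017029 316.824721  ]
20 [148.35636676 289.92520463]
30 [148.6004789  276.14651913]
40 [148.84873015 262.1416831 ]
```

View pics/s5.png

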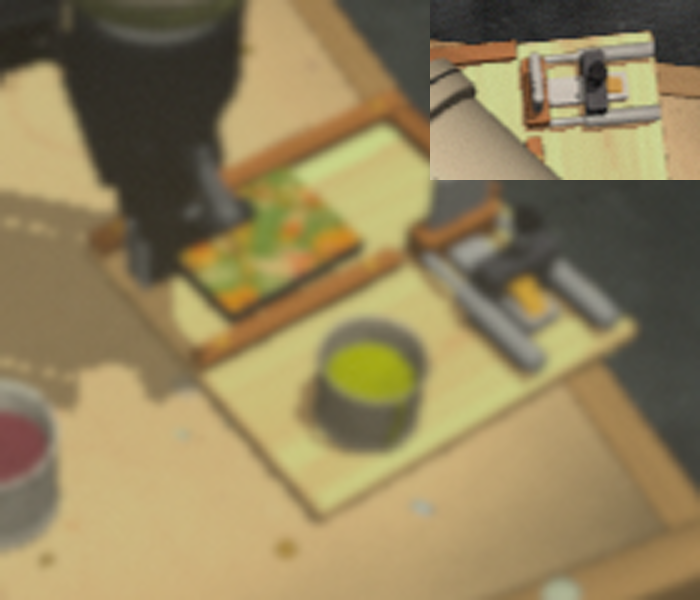

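The slide is latched: the jaw has moved toward the bridge, and the yellow lug is now to the right of it (inset (613,85)). The fingertip at (147,282) confirms the tip is about 37 mm above the reported TCP. I'll descend in small steps, watching the vertical force.

Emit:
{"fn": "move_arm", "kwargs": {"motion": "0 0 -0.8 0 0 0;0 0 -1.4 0 0 0;0 0 -1.8 0 0 0;0 0 -1.8 0 0 0"}}

```text
time: 9.82
tool_pos: [378.5, -311.2, -19.7]
tcp_rot: [-89.9, 0.1, 4.0]
ft_force: [0.8, -0.4, -0.8]
finger_gap: 0.2
```

Emit:
{"fn": "move_arm", "kwargs": {"motion": "0 0 -0.2 0 0 0;0 0 -0.4 0 0 0;0 0 -0.4 0 0 0"}}

```text
time: 10.07
tool_pos: [379.1, -311.9, -20.7]
tcp_rot: [-90.0, 0.0, 4.0]
ft_force: [-9.8, 8.8, 24.7]
finger_gap: 0.2
```

Emit:
{"fn": "move_arm", "kwargs": {"motion": "0 0 0.3 0 0 0;0 0 0.5 0 0 0;0 0 0.5 0 0 0;0 0 0.5 0 0 0"}}

```text
time: 10.4
tool_pos: [379.2, -312.0, -17.5]
tcp_rot: [-90.0, -0.0, 4.0]
ft_force: [0.3, 0.3, 0.2]
finger_gap: -0.4
```

Emit:
{"fn": "move_arm", "kwargs": {"motion": "0.4 0 0 0 0 0;0.8 0.05 0 0 0 0;1.2 0.1 0 0 0 0;1.6 0.1 0 0 0 0;2 0.15 0 0 0 0;2 0.15 0 0 0 0"}}

```text
time: 10.9
tool_pos: [400.0, -310.3, -17.5]
tcp_rot: [-90.0, -0.0, 4.0]
ft_force: [-1.1, -0.1, 0.1]
finger_gap: 0.1
```

Emit:
{"fn": "move_arm", "kwargs": {"motion": "0.6 0.04 0 0 0 0;1.2 0.08 0 0 0 0;1.8 0.12 0 0 0 0;2.4 0.16 0 0 0 0;3 0.2 0 0 0 0;3.6 0.25 0 0 0 0;4.2 0.3 0 0 0 0;4.8 0.33 0 0 0 0;5.3 0.36 0 0 0 0;5.3 0.36 0 0 0 0"}}

```text
time: 11.73
tool_pos: [453.2, -306.8, -17.4]
tcp_rot: [-90.0, -0.0, 4.0]
ft_force: [0.9, 0.6, 0.1]
finger_gap: 0.1
```

Emit:
{"fn": "move_arm", "kwargs": {"motion": "0.2 0 0 0 0 0;0.4 0.03 0 0 0 0;0.6 0.04 0 0 0 0;0.6 0.04 0 0 0 0"}}

```text
time: 12.07
tool_pos: [458.3, -306.4, -17.6]
tcp_rot: [-90.0, -0.0, 4.0]
ft_force: [0.4, -0.1, -0.1]
finger_gap: 0.1
```

Next, fine steps until the end stop answers.

Emit:
{"fn": "move_arm", "kwargs": {"motion": "0.2 0 0 0 0 0;0.3 0.02 0 0 0 0;0.3 0.02 0 0 0 0"}}

```text
time: 12.32
tool_pos: [461.3, -306.2, -17.5]
tcp_rot: [-90.0, -0.0, 4.0]
ft_force: [-0.1, 0.5, 0.4]
finger_gap: 0.1
```

Emit:
{"fn": "move_arm", "kwargs": {"motion": "0.2 0 0 0 0 0;0.2 0.02 0 0 0 0;0.2 0.02 0 0 0 0"}}

```text
time: 12.57
tool_pos: [461.5, -306.2, -17.7]
tcp_rot: [-90.0, 0.2, 4.0]
ft_force: [-8.5, -0.9, 5.4]
finger_gap: 0.1
```

Emit:
{"fn": "move_arm", "kwargs": {"motion": "-0.8 0 0 0 0 0;-2 -0.1 0 0 0 0;-4 -0.3 0 0 0 0;-4 -0.3 0 0 0 0;-4 -0.3 3 0 0 0;-4 -0.3 7 0 0 0;-5 -0.3 11 0 0 0;-8 1 14 0 0 0;-10 4 16 0 0 0;-10 6 17 0 0 0"}}

```text
time: 13.4
tool_pos: [362.0, -246.1, 155.7]
tcp_rot: [-90.2, -0.1, 3.9]
ft_force: [0.5, -0.2, -0.3]
finger_gap: 0.3
```

Emit:
{"fn": "move_arm", "kwargs": {"motion": "2 3 0 0 0 0;4 6 2 0 0 0;7 8 3 0 0 0;10 10 4 0 0 0;12 12 4 0 0 0;12 12 4 0 0 0;12 12 4 0 0 0"}}

```text
time: 13.98
tool_pos: [483.9, -124.7, 192.4]
tcp_rot: [-90.0, -0.0, 4.1]
ft_force: [0.0, -0.5, -0.6]
finger_gap: -0.3
```

```bash
python3 - <<'E'
from bench import readout, eyes
import cv2,numpy as np
from h import *
s=readout.sense();w=eyes.snapshot("wrist");np.savez("wrist6.npz",**w);print(s["tool_pos"],s["time"],s["ft_force"])
cv2.imwrite("pics/w6.png",cv2.resize(w["image"],(780,585)))
th=.068;R=np.array([[np.cos(th),-np.sin(th)],[np.sin(th),np.cos(th)]])
for q in((13,32),(13,-32),(98,32),(98,-32)):print(q,np.round(proj(w,[*(R@q+[460.3,-308]),23])*1.523))
E
```

```text
[ 483.9381466  -124.69284653  192.42987569] 13.9833 [ 0.00616993 -0.45453962 -0.63180038]
(13, 32) [197. 228.]
(13, -32) [117. 229.]
(98, 32) [208. 333.]
(98, -32) [133. 332.]
```

View pics/w6.png

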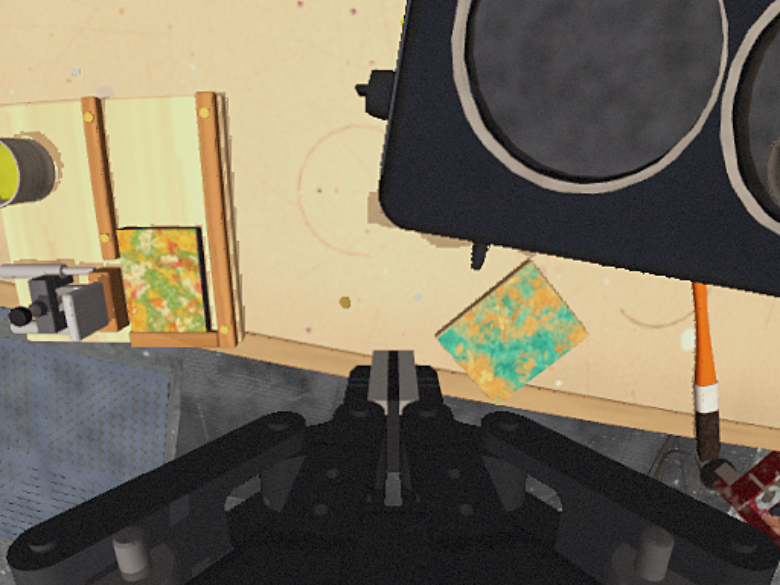

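The final view shows the study's top corners at (118,230), (200,227), (208,331) and (133,332). The predicted flush corners were (117,229), (197,228), (208,333) and (133,332), so it is flush against the stop. The jaw is still open and the arm is clear.

```bash
python3 -c "
from bench import r
print(r.hand_in())"
```

```text
the job is handed in; nothing more can be done
None
```

The clamp is open and latched, and the study is flush against the end stop. I handed the job in at about 14 s of the 58 s, and no verdict is reported.

**What I did:**
- I pushed the thumb plate to its hard stop, where the force rose from about 9 to 18 N. On release, a picture showed the jaw caught at mid travel.
- I then pushed the study along the lane with closed fingertips until the end stop answered with about 8.5 N, and drew back clear.

**Last checks:**
- **Study:** its corners lie within about 3 px (of the enlarged picture, about 2 mm) of where flush, centred corners should appear.
- **Slide and arm:** the jaw still looks open, and the force on the tool is near zero. I judged the latch from pictures only, because the slide's position can't be read.
- **Tins:** none was touched, and nothing I saw suggested one had moved. I did not measure their positions again at the end; in the last picture only the lime tin is partly visible.

**What disagreed:**
- **Fingertip height:** the closed fingertips end about 33 to 38 mm above the reported tool point, not at it. My first push therefore passed over the plate without touching it, and I corrected for this afterwards.
- **Floor touch:** while finding the lane floor I pressed on it once with about 25 N.

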